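# Put the reagent bottles back in their hazard-colour spill trays

## Robot

A 7-joint arm with a two-finger parallel gripper is mounted at the origin on the work surface. World frame = base frame: x ahead of the robot, y to its left, z up, the work surface at z = 0. Lengths are in mm, angles in degrees, forces in N, time in s.
With the tool pointing down it reaches from about 425 to 875 mm from the base axis. Payload 4.7 kg.
Tool frame: the origin (TCP) lies on the centre line of the jaws, within the pads' length; the fingertips stand nose_length ahead of it and the grasp point (between the pads) lies 3 mm ahead of it (nose_length is the distance from the TCP to the fingertips, in mm); z points along the fingers, y is the line along which they close (so a half turn about z gives the same grasp; the last joint's range is limited). The gripper opens to 85 mm and grips with 20 to 120 N. Pads are 22 mm wide; open, the fingers measure 114 mm over their backs; the gripper's body (76 mm by 85 mm) begins 54 mm behind the grasp point. The pads swing forward as they close: fully open they stand 13 mm farther back than shut.
Start: joints at [75.006, 18.392, -4.016, 83.108, 1.295, 78.541, -3.26], TCP at [176.986, -625.459, 253.349] pointing down, gripper open.
Joint ranges: [-163.93, 163.93], [-17.29, 119.83], [-79.2, 71.16], [3.27, 140.29], [-89.18, 269.18], [5.43, 117.66], [-154.24, 154.24]. Speed limits (degrees/s): [147.25, 147.25, 180, 180, 180, 180, 180].

## Interface

Orientations are given as a 3x3 rotation matrix whose columns are the frame's x, y, z axes.
In Python, from rig import read_state, get_image, hand_in, search_frame, trace, place_of, nose_length gives the robot as it stands.
- The arm moves only by the tool step_arm, never from a script. Its argument "steps" is a list of rows, each an object with "linear": the shift along the world's x, y, z in units of 25 mm (1.0 is 25 mm), a list of three; "twist": the turn, a rotation vector about the world's x, y, z in units of 6 degrees (1.0 is 6 degrees), a list of three; "grip": the opening, from 0 (shut) to 1 (fully open). A call has exactly 10 rows; each row is the pose to reach, as a shift and turn from the pose commanded when the call began; what a row does not reach only later rows make up. A row lasts 1/12 s, in which the tool goes at most 41.7 mm and 7.16 degrees, less where a joint would pass 70% of its speed; a pose out of reach is approached as far as the arm can. A call with a gripper value outside its range is refused whole. The fingers move at their own pace and stop on an object; "force" is the grip in N (left out, the last holds). Time passes only in rows, so rows that repeat a pose let the fingers close, or fill a call up. It gives the time, the measured TCP pose, the force, the opening and the grip force at its end, in the units of the state.
- read_state(): the state, without advancing time (a new reading comes with each control period).
- get_image(name): name is "scene" or "side" or "wrist"; returns a dict with "image" (480x640x3 uint8, red, green, blue), "fx", "fy", "cx", "cy" (pixels), "rvec" (rotation vector, rad) and "tvec" (3), from world to camera coordinates, as OpenCV has them. Camera axes: x right, y down, z forward; pixel columns grow to the right and rows downward; lengths in mm; the calibration is good to about 2 mm. A picture is of the moment at which its call begins. There is no depth.
- hand_in(): hands the job in; it is judged then, once.
Trained networks look in a picture, given as the dict that the camera call returned (one of the last four; its "shot" number tells which), for a name from the list of things; names that differ only in an ending like _2 or _b are one class to them, and where a whole thing is asked for, a point or a joint stands for the part that bears it (a point fixed in the world has none). Each returns a list of dicts, best first, with "p" (0 to 1); they miss things now and then, are a little off and sometimes report something else, mostly with a low value. They report only what shows in the picture. A call takes as long as a camera call. They do not tell look-alikes from the thing itself.
- search_frame(thing, picture): "centre" ([row, column] in pixels, amid what is visible of it).
- trace(thing, picture): "mask" (480x640 bool, what is visible of it) and "centre" ([row, column] in pixels, amid what is visible of it).
- place_of(thing, picture): "centre" ([row, column] in pixels: a listed point, or the origin of a listed thing).
The state is a dict: "time": time; "joints": joint angles; "qvel": joint speeds; "tau": joint torques, N m; "position": TCP position; "ee_rot": TCP orientation; "ft_force": force on the tool from outside, world axes, zero at the start; "wrist_torque": the same for the moment, N m; "width": finger opening in mm; "grip_force": force on a finger pad.
Only numpy, scipy, OpenCV 4.12 (cv2) and the standard library are available. Lean on these libraries where they do the work, as an engineer would, in place of code of your own. Each camera call takes 0.05 s, during which the arm holds its last target. There are 200 camera calls.

## Task

Work is finished, so put away the four amber glass bottles that stand loose on the bench: stand each one upright on the floor of the spill tray that has the colour of its cap (both red-capped bottles go side by side in the red tray, the yellow one in the yellow tray, the blue one in the blue tray beside the bottle already there). They are glass: keep them upright all the way and set them down without dropping them. Leave the clear white-capped bottle, the green-sealed vial and the bottle already in the blue tray standing where they are.

Things in the scene. Friction and masses are not known exactly. Their poses are not given: they have to be found in the camera images.
- red_large: Larger of the two amber glass reagent bottles with a red cap (and red band on the white label). Upright on the bench. 48 mm diameter, straight side up to 66 mm height, then a sloping shoulder, screw cap 32 mm diameter from 80 mm up to the top at 100 mm; about 0.2 kg. Loose. Origin at the centre of its underside, z up along its axis.
- red_small: Smaller of the two amber glass reagent bottles with a red cap. Upright on the bench. 42 mm diameter, straight side up to 50 mm height, then a sloping shoulder, screw cap 28 mm diameter from 64 mm up to the top at 84 mm; about 0.12 kg. Loose. Origin at the centre of its underside, z up along its axis.
- yellow_large: Amber glass reagent bottle with a yellow cap. Upright on the bench. 48 mm diameter, straight side up to 66 mm height, then a sloping shoulder, screw cap 32 mm diameter from 80 mm up to the top at 100 mm; about 0.2 kg. Loose. Origin at the centre of its underside, z up along its axis.
- blue_small: Small amber glass reagent bottle with a blue cap, upright on the bench outside the trays. 42 mm diameter, straight side up to 50 mm height, then a sloping shoulder, screw cap 28 mm diameter from 64 mm up to the top at 84 mm; about 0.12 kg. Loose. Origin at the centre of its underside, z up along its axis.
- clear_bottle: Clear glass bottle with a white cap, among the amber ones on the bench; still in use, not to be put away. 42 mm diameter, straight side up to 50 mm height, then a sloping shoulder, screw cap 28 mm diameter from 64 mm up to the top at 84 mm; about 0.12 kg. Loose. Origin at the centre of its underside, z up along its axis.
- blue_stored: Large amber glass bottle with a blue cap that already stands in the blue tray, in the half of it towards the tray's +y end, about 38 mm from the middle. 48 mm diameter, straight side up to 66 mm height, then a sloping shoulder, screw cap 32 mm diameter from 80 mm up to the top at 100 mm; about 0.2 kg. Loose. Origin at the centre of its underside, z up along its axis.
- serum_vial: Small clear glass vial with a green seal, 24 mm diameter, 46 mm high, standing on the far part of the bench pad; stays there. Loose. Origin at the centre of its underside, z up along its axis.
- red_tray: Red plastic spill tray, open at the top, 110 mm (its x) by 170 mm (its y) by 30 mm high, walls and floor 4 mm thick, rim overhanging outwards by 4 mm; fixed on the bench. Origin at the centre of its underside, on the bench; x along the short side, y along the long side, z up. Empty at the start; two bottles fit side by side along its length.
- yellow_tray: Yellow plastic spill tray, open at the top, 110 mm (its x) by 170 mm (its y) by 30 mm high, walls and floor 4 mm thick, rim overhanging outwards by 4 mm; fixed on the bench. Origin at the centre of its underside, on the bench; x along the short side, y along the long side, z up. Empty at the start.
- blue_tray: Blue plastic spill tray, open at the top, 110 mm (its x) by 170 mm (its y) by 30 mm high, walls and floor 4 mm thick, rim overhanging outwards by 4 mm; fixed on the bench. Origin at the centre of its underside, on the bench; x along the short side, y along the long side, z up. One large blue-capped bottle already stands in its +y half; the other half is free.
Things that resemble listed ones, but are neither listed nor needed, are in the scene too. Leave any turquoise look-alike of the yellow_large alone.

How it is judged (in metres and radians):
At the end, for the whole second after the job is handed in: Each of the four amber bottles stands in the tray of its cap's colour, its underside on the tray's floor (within 4 mm), within 0.1 rad of upright, released and at rest; the clear bottle, the green-sealed vial and the stored blue-capped bottle stand upright within 20 mm of where they were (x of red_large in the frame of red_tray between -0.05 and 0.05 m and y of red_large in the frame of red_tray between -0.08 and 0.08 m and z of red_large in the frame of red_tray between 0 and 0.008 m and angle between each of red_large, red_small, yellow_large, blue_small, clear_bottle, blue_stored, serum_vial's own z axis and vertical below 0.1 rad and linear speed of each of red_large, red_small, yellow_large, blue_small, clear_bottle, blue_stored, serum_vial below 0.02 m/s and contact force between the fingers and red_large below 0.05 N and x of red_small in the frame of red_tray between -0.05 and 0.05 m and y of red_small in the frame of red_tray between -0.08 and 0.08 m and z of red_small in the frame of red_tray between 0 and 0.008 m and contact force between the fingers and red_small below 0.05 N and x of yellow_large in the frame of yellow_tray between -0.05 and 0.05 m and y of yellow_large in the frame of yellow_tray between -0.08 and 0.08 m and z of yellow_large in the frame of yellow_tray between 0 and 0.008 m and contact force between the fingers and yellow_large below 0.05 N and x of blue_small in the frame of blue_tray between -0.05 and 0.05 m and y of blue_small in the frame of blue_tray between -0.08 and 0.08 m and z of blue_small in the frame of blue_tray between 0 and 0.008 m and contact force between the fingers and blue_small below 0.05 N and distance of each of clear_bottle, blue_stored, serum_vial from where it was at the start of the episode below 0.02 m); the robot touches nothing.
It fails at once if a bottle is dropped: it falls freely by more than about 18 mm (0.6 m/s while no finger touches it) ((linear speed of red_large above 0.6 m/s and contact force between the fingers and red_large below 0.01 N) or (linear speed of red_small above 0.6 m/s and contact force between the fingers and red_small below 0.01 N) or (linear speed of yellow_large above 0.6 m/s and contact force between the fingers and yellow_large below 0.01 N) or (linear speed of blue_small above 0.6 m/s and contact force between the fingers and blue_small below 0.01 N)).
It fails at once if one of the four bottles is tipped more than about 29 degrees from upright (angle between any of red_large, red_small, yellow_large, blue_small's own z axis and vertical above 0.5 rad).
It fails at once if the clear white-capped bottle is knocked over or shifted by more than 20 mm (distance of clear_bottle from where it was at the start of the episode above 0.02 m or angle between clear_bottle's own z axis and vertical above 0.5 rad).
It fails at once if the bottle already in the blue tray is knocked over or shifted by more than 20 mm (distance of blue_stored from where it was at the start of the episode above 0.02 m or angle between blue_stored's own z axis and vertical above 0.5 rad).
It fails at once if the green-sealed vial is knocked over or shifted by more than 20 mm (distance of serum_vial from where it was at the start of the episode above 0.02 m or angle between serum_vial's own z axis and vertical above 0.5 rad).
It also fails if it takes over 112 s, if anything falls off the work surface, if the arm or the gripper's body presses on something with over 40 N, if the wrist force passes 120 N, or if a joint passes its speed limit or range.

## Working session

There is one attempt and no reset: what is moved stays moved. The work goes in short steps, Python scripts to look and compute and a tool call to move; the robot and the scene stay as the last step left them, time stands still between calls to the robot, and variables do not carry over. Pictures are saved under pics/ and viewed, at most 14 in all, crops included, and the job is handed in when it is done.

Besides the shell and the picture viewer there is one more tool, called after "Call:" in YAML: its name, and indented under it one key for each argument. step_arm: Moves the arm, as the interface text tells. Its arguments: {"type":"object","properties":{"steps":{"type":"array","items":{"type":"object","properties":{"linear":{"type":"array","items":{"type":"number"}},"twist":{"type":"array","items":{"type":"number"}},"grip":{"type":"number"}}}},"force":{"type":"number"}},"required":["steps"]}

```bash
mkdir -p pics; cat > h.py <<'E'
import numpy as np, cv2
from rig import *
def ray(P,rc):
    R=cv2.Rodrigues(np.array(P["rvec"],float))[0]; t=np.array(P["tvec"],float).ravel()
    d=R.T@np.array([(rc[1]-P["cx"])/P["fx"],(rc[0]-P["cy"])/P["fy"],1]); return -R.T@t,d
def onz(P,rc,z):
    c,d=ray(P,rc); return (c+d*(z-c[2])/d[2]).round(1)
def proj(P,X):
    K=np.array([[P["fx"],0,P["cx"]],[0,P["fy"],P["cy"]],[0,0,1]],float)
    return cv2.projectPoints(np.array(X,float).reshape(-1,3),np.array(P["rvec"],float),np.array(P["tvec"],float),K,None)[0][:,0]
def save(P,n,box=None,s=1):
    im=P["image"][:,:,::-1]
    if box: im=im[box[0]:box[1],box[2]:box[3]]
    cv2.imwrite(f"pics/{n}.png",cv2.resize(im,None,fx=s,fy=s))
E
python3 - <<'E'
from h import *
s=read_state(); print(s["position"],np.round(s["ee_rot"],3),s["width"],nose_length if not callable(nose_length) else nose_length())
for n in("scene","side"):
    P=get_image(n); save(P,n+"0")
    print(n,ray(P,(240,320)))
    for th in "red_large red_small yellow_large blue_small clear_bottle blue_stored serum_vial red_tray yellow_tray blue_tray".split():
        print(th,[(round(r["p"],2),np.round(r["centre"]).tolist(),onz(P,r["centre"],0)[:2].tolist()) for r in place_of(th,P)[:4]])
E
```

```text
[ 176.82166427 -624.97291693  252.21990796] [[ 0.962  0.272 -0.001]
 [ 0.272 -0.962  0.002]
 [-0.    -0.002 -1.   ]] 85.48325321198003 22.0
scene (array([1107.87352392,  -23.36127251,  779.51246105]), array([-0.6184537 ,  0.01960469, -0.78568287]))
red_large [(0.96, [237.0, 232.0], [477.3, -180.3])]
red_small [(0.54, [257.0, 151.0], [517.9, -336.2])]
yellow_large [(0.69, [230.0, 367.0], [473.6, 93.5]), (0.58, [190.0, 386.0], [364.5, 145.2])]
blue_small [(0.96, [234.0, 280.0], [474.2, -84.2])]
clear_bottle [(0.56, [228.0, 367.0], [468.8, 93.2]), (0.46, [310.0, 331.0], [655.4, 7.9])]
blue_stored [(0.57, [226.0, 518.0], [478.4, 401.7]), (0.31, [230.0, 366.0], [473.7, 90.0])]
serum_vial [(0.55, [238.0, 322.0], [488.3, -0.2]), (0.53, [337.0, 447.0], [721.0, 206.7]), (0.38, [226.0, 498.0], [476.7, 361.3])]
red_tray [(0.72, [256.0, 153.0], [516.7, -332.7])]
yellow_tray [(0.74, [308.0, 330.0], [651.0, 6.9]), (0.57, [335.0, 446.0], [716.6, 206.2])]
blue_tray [(0.69, [229.0, 497.0], [485.0, 357.7])]
side (array([130.48272012, 593.99317527, 513.20955787]), array([ 0.50166462, -0.6674088 , -0.55050347]))
red_large [(0.96, [229.0, 411.0], [472.0, -184.6]), (0.53, [202.0, 422.0], [510.3, -312.6]), (0.36, [235.0, 290.0], [659.0, -4.9])]
red_small [(0.7, [326.0, 313.0], [453.7, 177.4])]
yellow_large [(0.95, [295.0, 338.0], [468.7, 89.6]), (0.73, [284.0, 396.0], [404.6, -2.0]), (0.63, [341.0, 371.0], [363.5, 146.3])]
blue_small [(0.89, [253.0, 389.0], [464.2, -78.7])]
clear_bottle [(0.89, [262.0, 358.0], [495.0, -12.2])]
blue_stored [(0.9, [409.0, 192.0], [483.0, 396.4]), (0.32, [294.0, 335.0], [473.1, 92.1])]
serum_vial [(0.52, [272.0, 189.0], [718.8, 208.8]), (0.23, [410.0, 191.0], [481.9, 398.1])]
red_tray [(0.72, [198.0, 424.0], [515.4, -330.4]), (0.68, [272.0, 191.0], [716.1, 208.2])]
yellow_tray [(0.63, [238.0, 291.0], [648.4, 3.2]), (0.37, [231.0, 408.0], [474.0, -175.7])]
blue_tray [(0.85, [395.0, 216.0], [475.3, 361.7])]
```

View pics/scene0.png

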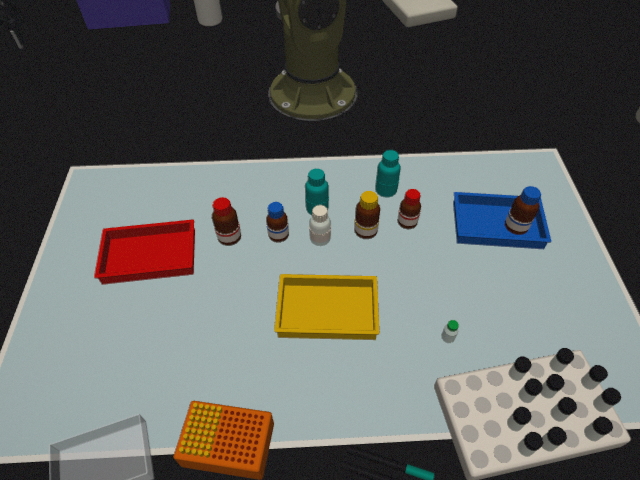

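View pics/side0.png

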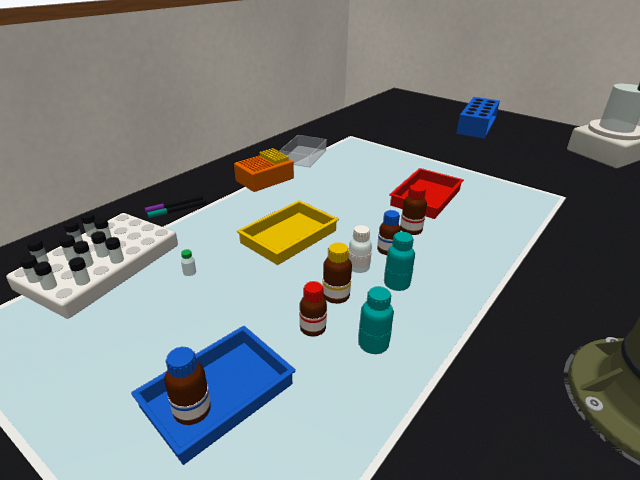

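The scene shows, left to right by pixel, the red tray (147,250), red_large (227,220), blue_small (277,222), a teal look-alike (317,190), the clear bottle (320,225), yellow_large (367,215), red_small (409,209), a second teal one (388,175), the blue tray with its stored bottle (523,210), the yellow tray (328,306) and the vial (452,330). The side view agrees with this. Next I refine positions from cap colours in both views.

```bash
python3 - <<'E'
from h import *
from scipy.optimize import minimize
from scipy.spatial import ConvexHull
Ps=[get_image("scene"),get_image("side")]
rng={"red":[(0,6,),(172,180)],"yellow":[(20,32)],"blue":[(100,120)]}
def cm(P,c):
    h=cv2.cvtColor(P["image"],cv2.COLOR_RGB2HSV); m=np.zeros(h.shape[:2],bool)
    for r in rng[c]: m|=(h[...,0]>=r[0])&(h[...,0]<=r[1])&(h[...,1]>150)&(h[...,2]>(90))
    return m.astype(np.uint8)
def hull(m):
    n,l,s,_=cv2.connectedComponentsWithStats(m); return (l==1+s[1:,4].argmax())
for n,c,x,y,H in [("red_large","red",475,-182,100),("red_small","red",455,177,84),("yellow_large","yellow",471,91,100),("blue_small","blue",469,-81,84),("blue_stored","blue",480,399,100)]:
    zc=H-10; out=[]
    for P in Ps:
        u,v=proj(P,[x,y,zc])[0]; m=cm(P,c); n_,l,s,ce=cv2.connectedComponentsWithStats(m)
        k=[i for i in range(1,n_) if s[i,4]>25]
        i=min(k,key=lambda i:np.hypot(ce[i][0]-u,ce[i][1]-v))
        b=s[i]; out.append((onz(P,(ce[i][1],ce[i][0]),zc)[:2].tolist(),b.tolist()))
    print(n,out)
for n,c,x,y in [("red","red",516,-331),("yellow","yellow",650,5),("blue","blue",480,360)]:
  for P in Ps:
    m=cm(P,c); 
    mk=hull(m).astype(np.uint8); pts=cv2.findNonZero(mk); 
    T=np.zeros_like(mk); cv2.fillConvexPoly(T,cv2.convexHull(pts),1)
    def model(q):
        ca,sa=np.cos(q[2]),np.sin(q[2]); X=[]
        for z,a,b in((0,55,85),(26,59,89),(30,59,89)):
            for sx in(-1,1):
                for sy in(-1,1): X.append([q[0]+ca*sx*a-sa*sy*b,q[1]+sa*sx*a+ca*sy*b,z])
        I=np.zeros_like(mk); cv2.fillConvexPoly(I,np.round(cv2.convexHull(proj(P,X).astype(np.float32))*16).astype(np.int32),1,shift=4); return I
    f=lambda q:(model([q[0],q[1],q[2]/100])!=T).sum()
    r=min((minimize(f,[x,y,a],method="Nelder-Mead",options=dict(initial_simplex=[[x,y,a],[x+12,y,a],[x,y+12,a],[x,y,a+15]])) for a in(-15,0,15)),key=lambda r:r.fun)
    print(n,r.x.round(1),"(deg %.1f)"%np.degrees(r.x[2]/100),r.fun,T.sum())
for P in Ps:
  for th in("clear_bottle","serum_vial"): print(th,[(round(r["p"],2),np.round(r["centre"]).tolist(),onz(P,r["centre"],40 if th[0]=="c" else 23)[:2].tolist()) for r in search_frame(th,P)[:3]])
E
```

```text
red_large [([474.4, -186.7], [213, 197, 18, 20, 256]), ([458.7, -204.7], [390, 169, 74, 50, 1930])]
red_small [([453.8, 178.6], [405, 189, 15, 17, 178]), ([453.2, 179.4], [304, 281, 19, 22, 343])]
yellow_large [([473.8, 90.0], [360, 191, 18, 19, 271]), ([471.1, 91.3], [328, 243, 21, 20, 345])]
blue_small [([469.4, -88.2], [268, 202, 15, 13, 142]), ([473.2, -86.5], [384, 210, 16, 16, 195])]
blue_stored [([531.5, 316.0], [454, 186, 97, 56, 2643]), ([420.6, 396.6], [131, 326, 164, 139, 9662])]
red [ 514.8 -337.4    9.9] (deg 5.7) 204.0 5319
red [ 514.5 -335.5    9.6] (deg 5.5) 84.0 2350
yellow [655.6   1.5  -6.9] (deg -3.9) 218.0 6446
yellow [657.9   0.9  -8.3] (deg -4.7) 103.0 3720
blue [455.9 365.  -13.6] (deg -7.8) 376.0 4565
blue [474.3 359.7 -13.7] (deg -7.9) 947.0 12564
clear_bottle [(0.55, [227.0, 321.0], [493.3, -2.3])]
serum_vial [(0.79, [332.0, 450.0], [722.5, 207.2])]
clear_bottle [(0.72, [245.0, 359.0], [495.7, -12.2])]
serum_vial [(0.79, [263.0, 187.0], [718.0, 211.0]), (0.17, [307.0, 314.0], [464.6, 161.0])]
```

Call:
step_arm:
  steps:
    - {"linear": [0.4, 0.7, 0], "twist": [0, 0, 0.5], "grip": 1}
    - {"linear": [1.2, 1.9, 0], "twist": [0, 0, 1.4], "grip": 1}
    - {"linear": [2.1, 3.1, 0], "twist": [0, 0, 2.4], "grip": 1}
    - {"linear": [3.0, 4.4, 0], "twist": [0, 0, 3.4], "grip": 1}
    - {"linear": [3.8, 5.6, 0], "twist": [0, 0, 4.4], "grip": 1}
    - {"linear": [4.7, 6.9, 0], "twist": [0, 0, 5.4], "grip": 1}
    - {"linear": [5.5, 8.2, -0.2], "twist": [0, 0, 6.4], "grip": 1}
    - {"linear": [6.4, 9.4, -0.5], "twist": [0, 0, 7.4], "grip": 1}
    - {"linear": [7.2, 10.6, -0.8], "twist": [0, 0, 8.4], "grip": 1}
    - {"linear": [8.0, 11.8, -1.0], "twist": [0, 0, 9.4], "grip": 1}

```text
time: 2.23
position: [377.6, -328.7, 228.0]
ee_rot: [[0.301, 0.954, -0.0], [0.954, -0.301, -0.0], [-0.0, 0.0, -1.0]]
ft_force: [0.8, -0.3, -0.4]
width: 85.5
grip_force: 0.0
```

Call:
step_arm:
  steps:
    - {"linear": [0.8, 1.1, -0.3], "twist": [0, 0, 0.8], "grip": 1}
    - {"linear": [1.6, 2.3, -0.6], "twist": [0, 0, 1.5], "grip": 1}
    - {"linear": [2.4, 3.5, -0.9], "twist": [0, 0, 2.2], "grip": 1}
    - {"linear": [3.1, 4.6, -1.2], "twist": [0, 0, 2.7], "grip": 1}
    - {"linear": [3.6, 5.3, -1.4], "twist": [0, 0, 2.95], "grip": 1}
    - {"linear": [3.9, 5.76, -1.6], "twist": [0, 0, 2.95], "grip": 1}
    - {"linear": [3.9, 5.76, -1.6], "twist": [0, 0, 2.95], "grip": 1}
    - {"linear": [3.9, 5.76, -1.6], "twist": [0, 0, 2.95], "grip": 1}
    - {"linear": [3.9, 5.76, -1.6], "twist": [0, 0, 2.95], "grip": 1}
    - {"linear": [3.9, 5.76, -1.6], "twist": [0, 0, 2.95], "grip": 1}

```text
time: 3.07
position: [473.9, -188.3, 188.7]
ee_rot: [[0.004, 1.0, 0.0], [1.0, -0.004, -0.001], [-0.001, 0.0, -1.0]]
ft_force: [0.4, -0.7, 0.4]
width: 85.4
grip_force: 0.0
```

```bash
python3 - <<'E'
from h import *
s=read_state(); print(s["time"],s["position"],np.round(s["ee_rot"],3),s["joints"],s["ft_force"])
P=get_image("wrist"); save(P,"w1"); print(ray(P,(240,320)))
print(proj(P,[[474,-186,100],[471,-87,84],[494,-5,84]]))
P=get_image("scene");save(P,"s1",(100,320,60,460),2)
for th in("red_large",): print([(r["p"],onz(P,r["centre"],0)) for r in place_of(th,P)])
E
```

```text
3.0667 [ 473.86033459 -188.25130697  188.69601744] [[ 0.004  1.     0.   ]
 [ 1.    -0.004 -0.001]
 [-0.001  0.    -1.   ]] [ 49.12736318   5.64607096 -31.96700272 106.71291256   3.26060344
  68.4986876   15.83308929] [ 0.36225223 -0.66944215  0.35168295]
(array([ 474.66574156, -103.86340156,  309.3007689 ]), array([-0.00585998, -0.3137781 , -0.94963134]))
[[321.07414699 258.6938496 ]
 [315.30498313  97.37772231]
 [357.12860186 -71.52772319]]
[(0.68, array([ 475.6, -179.2,    0. ])), (0.56, array([483.1, 404.8,   0. ]))]
```

View pics/w1.png

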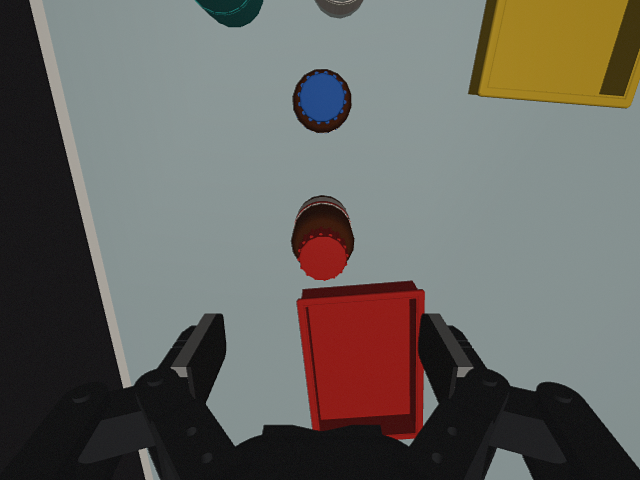

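The wrist view shows the red cap at (323,258) and the blue cap at (322,97), both close to the projections. The gripper is over red_large, so I descend and grasp.

Call:
step_arm:
  steps:
    - {"linear": [0, 0.06, -0.6], "grip": 1}
    - {"linear": [0, 0.06, -1.4], "grip": 1}
    - {"linear": [0, 0.06, -2.3], "grip": 1}
    - {"linear": [0, 0.06, -3.2], "grip": 1}
    - {"linear": [0, 0.06, -4.0], "grip": 1}
    - {"linear": [0, 0.06, -4.7], "grip": 1}
    - {"linear": [0, 0.06, -5.15], "grip": 1}
    - {"linear": [0, 0.06, -5.38], "grip": 1}
    - {"linear": [0, 0.06, -5.38], "grip": 1}
    - {"linear": [0, 0.06, -5.38], "grip": 1}

```text
invalid input
```

Call:
step_arm:
  force: 40
  steps:
    - {"grip": 0.8, "linear": [0, 0, 0]}
    - {"grip": 0.7, "linear": [0, 0, 0]}
    - {"grip": 0.6, "linear": [0, 0, 0]}
    - {"grip": 0.5, "linear": [0, 0, 0]}
    - {"grip": 0.4, "linear": [0, 0, 0]}
    - {"grip": 0.4, "linear": [0, 0, 0]}
    - {"grip": 0.4, "linear": [0, 0, 0]}
    - {"grip": 0.4, "linear": [0, 0, 0]}
    - {"grip": 0.4, "linear": [0, 0, 0]}
    - {"grip": 0.4, "linear": [0, 0, 0]}

```text
invalid input
```

Call:
step_arm:
  steps:
    - {"linear": [0, 0.06, -0.6], "twist": [0, 0, 0], "grip": 1}
    - {"linear": [0, 0.06, -1.4], "twist": [0, 0, 0], "grip": 1}
    - {"linear": [0, 0.06, -2.3], "twist": [0, 0, 0], "grip": 1}
    - {"linear": [0, 0.06, -3.2], "twist": [0, 0, 0], "grip": 1}
    - {"linear": [0, 0.06, -4.0], "twist": [0, 0, 0], "grip": 1}
    - {"linear": [0, 0.06, -4.7], "twist": [0, 0, 0], "grip": 1}
    - {"linear": [0, 0.06, -5.15], "twist": [0, 0, 0], "grip": 1}
    - {"linear": [0, 0.06, -5.38], "twist": [0, 0, 0], "grip": 1}
    - {"linear": [0, 0.06, -5.38], "twist": [0, 0, 0], "grip": 1}
    - {"linear": [0, 0.06, -5.38], "twist": [0, 0, 0], "grip": 1}

```text
time: 4.05
position: [474.9, -185.3, 54.4]
ee_rot: [[0.002, 1.0, 0.001], [1.0, -0.002, -0.0], [-0.0, 0.001, -1.0]]
ft_force: [-0.1, 0.3, 0.3]
width: 85.4
grip_force: 0.0
```

Call:
step_arm:
  force: 40
  steps:
    - {"grip": 0.8, "linear": [0, 0, 0], "twist": [0, 0, 0]}
    - {"grip": 0.7, "linear": [0, 0, 0], "twist": [0, 0, 0]}
    - {"grip": 0.6, "linear": [0, 0, 0], "twist": [0, 0, 0]}
    - {"grip": 0.5, "linear": [0, 0, 0], "twist": [0, 0, 0]}
    - {"grip": 0.4, "linear": [0, 0, 0], "twist": [0, 0, 0]}
    - {"grip": 0.4, "linear": [0, 0, 0], "twist": [0, 0, 0]}
    - {"grip": 0.4, "linear": [0, 0, 0], "twist": [0, 0, 0]}
    - {"grip": 0.4, "linear": [0, 0, 0], "twist": [0, 0, 0]}
    - {"grip": 0.4, "linear": [0, 0, 0], "twist": [0, 0, 0]}
    - {"grip": 0.4, "linear": [0, 0, 0], "twist": [0, 0, 0]}

```text
time: 4.88
position: [475.0, -185.3, 54.9]
ee_rot: [[0.002, 1.0, 0.001], [1.0, -0.002, -0.001], [-0.001, 0.001, -1.0]]
ft_force: [-2.3, -0.7, 6.4]
width: 47.1
grip_force: 40.9
```

Call:
step_arm:
  steps:
    - {"linear": [0, 0, 0.3], "twist": [0, 0, 0], "grip": 0.4}
    - {"linear": [0, 0, 0.8], "twist": [0, 0, 0], "grip": 0.4}
    - {"linear": [0, 0, 1.4], "twist": [0, 0, 0], "grip": 0.4}
    - {"linear": [0, -0.2, 1.9], "twist": [0, 0, 0], "grip": 0.4}
    - {"linear": [0.1, -0.6, 2.3], "twist": [0, 0, 0.1], "grip": 0.4}
    - {"linear": [0.3, -1.2, 2.5], "twist": [0, 0, 0.2], "grip": 0.4}
    - {"linear": [0.5, -2.0, 2.5], "twist": [0, 0, 0.3], "grip": 0.4}
    - {"linear": [0.7, -3.0, 2.5], "twist": [0, 0, 0.4], "grip": 0.4}
    - {"linear": [0.9, -4.0, 2.5], "twist": [0, 0, 0.5], "grip": 0.4}
    - {"linear": [1.1, -5.0, 2.5], "twist": [0, 0, 0.6], "grip": 0.4}

```text
time: 5.72
position: [502.2, -311.1, 117.4]
ee_rot: [[-0.062, 0.998, 0.001], [0.998, 0.062, -0.001], [-0.001, 0.001, -1.0]]
ft_force: [0.4, -0.0, -1.8]
width: 47.1
grip_force: 41.7
```

Call:
step_arm:
  steps:
    - {"linear": [0.2, -0.9, 0], "twist": [0, 0, 0.1], "grip": 0.4}
    - {"linear": [0.4, -1.7, 0], "twist": [0, 0, 0.2], "grip": 0.4}
    - {"linear": [0.5, -2.2, 0], "twist": [0, 0, 0.3], "grip": 0.4}
    - {"linear": [0.6, -2.5, -0.1], "twist": [0, 0, 0.3], "grip": 0.4}
    - {"linear": [0.65, -2.64, -0.3], "twist": [0, 0, 0.3], "grip": 0.4}
    - {"linear": [0.65, -2.64, -0.7], "twist": [0, 0, 0.3], "grip": 0.4}
    - {"linear": [0.65, -2.64, -1.1], "twist": [0, 0, 0.3], "grip": 0.4}
    - {"linear": [0.65, -2.64, -1.5], "twist": [0, 0, 0.3], "grip": 0.4}
    - {"linear": [0.65, -2.64, -1.8], "twist": [0, 0, 0.3], "grip": 0.4}
    - {"linear": [0.65, -2.64, -2.0], "twist": [0, 0, 0.3], "grip": 0.4}

```text
time: 6.55
position: [517.5, -374.5, 64.4]
ee_rot: [[-0.094, 0.996, -0.002], [0.996, 0.094, 0.002], [0.002, -0.002, -1.0]]
ft_force: [-0.2, -0.2, -2.6]
width: 46.9
grip_force: 41.7
```

```bash
python3 - <<'E'
from h import *
s=read_state(); print(s["position"],s["ft_force"],s["width"])
P=get_image("side"); a=P["image"][130:250,340:500]
Q=get_image("scene"); b=Q["image"][170:290,80:240]
cv2.imwrite("pics/p1.png",cv2.resize(np.hstack([a,b]),None,fx=2.5,fy=2.5)[:,:,::-1])
E
```

```text
[ 517.50130592 -374.54278245   64.42377284] [-0.19874882 -0.24451087 -2.63193787] 46.91963789812749
```

View pics/p1.png

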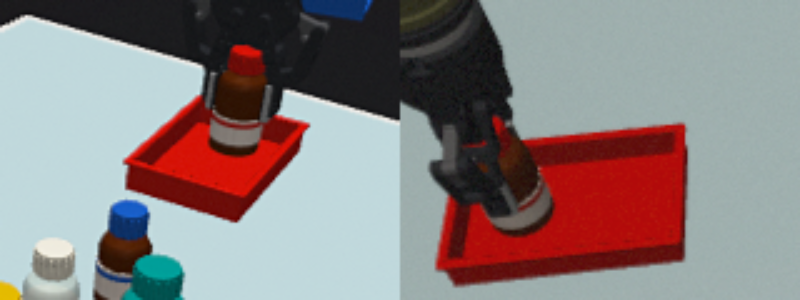

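The held bottle is upright over the outer half of the red tray, in both the side view (235,110) and the scene view (515,180). I lower it the rest of the way.

Call:
step_arm:
  steps:
    - {"linear": [0, 0, -0.05], "twist": [0, 0, 0], "grip": 0.4}
    - {"linear": [0, 0, -0.1], "twist": [0, 0, 0], "grip": 0.4}
    - {"linear": [0, 0, -0.15], "twist": [0, 0, 0], "grip": 0.4}
    - {"linear": [0, 0, -0.18], "twist": [0, 0, 0], "grip": 0.4}
    - {"linear": [0, 0, -0.21], "twist": [0, 0, 0], "grip": 0.4}
    - {"linear": [0, 0, -0.23], "twist": [0, 0, 0], "grip": 0.4}
    - {"linear": [0, 0, -0.25], "twist": [0, 0, 0], "grip": 0.4}
    - {"linear": [0, 0, -0.25], "twist": [0, 0, 0], "grip": 0.4}
    - {"linear": [0, 0, -0.25], "twist": [0, 0, 0], "grip": 0.4}
    - {"linear": [0, 0, -0.25], "twist": [0, 0, 0], "grip": 0.4}

```text
time: 7.48
position: [518.3, -376.0, 60.2]
ee_rot: [[-0.092, 0.996, 0.0], [0.996, 0.092, -0.0], [-0.0, 0.0, -1.0]]
ft_force: [-0.1, 1.0, -1.6]
width: 47.0
grip_force: 41.7
```

Call:
step_arm:
  steps:
    - {"linear": [0, 0, -0.03], "twist": [0, 0, 0], "grip": 0.4}
    - {"linear": [0, 0, -0.06], "twist": [0, 0, 0], "grip": 0.4}
    - {"linear": [0, 0, -0.09], "twist": [0, 0, 0], "grip": 0.4}
    - {"linear": [0, 0, -0.09], "twist": [0, 0, 0], "grip": 0.4}
    - {"linear": [0, 0, -0.09], "twist": [0, 0, 0], "grip": 0.5}
    - {"linear": [0, 0, -0.09], "twist": [0, 0, 0], "grip": 0.6}
    - {"linear": [0, 0, -0.09], "twist": [0, 0, 0], "grip": 0.7}
    - {"linear": [0, 0, -0.09], "twist": [0, 0, 0], "grip": 0.75}
    - {"linear": [0, 0, -0.09], "twist": [0, 0, 0], "grip": 0.75}
    - {"linear": [0, 0, -0.09], "twist": [0, 0, 0], "grip": 0.75}

```text
time: 8.32
position: [518.3, -375.9, 57.7]
ee_rot: [[-0.092, 0.996, 0.0], [0.996, 0.092, 0.0], [0.0, 0.0, -1.0]]
ft_force: [0.7, 1.0, 0.4]
width: 64.1
grip_force: 0.0
```

Call:
step_arm:
  steps:
    - {"linear": [0, 0, 0.3], "twist": [0, 0, 0], "grip": 0.75}
    - {"linear": [0, 0, 0.9], "twist": [0, 0, 0], "grip": 0.75}
    - {"linear": [0, 0, 1.8], "twist": [0, 0, 0], "grip": 0.75}
    - {"linear": [0, 0, 2.8], "twist": [0, 0, 0], "grip": 0.75}
    - {"linear": [0, 0, 3.8], "twist": [0, 0, 0], "grip": 0.8}
    - {"linear": [0, 0.3, 4.6], "twist": [0, 0, 0], "grip": 1}
    - {"linear": [-0.2, 1.2, 5.0], "twist": [0, 0, -0.1], "grip": 1}
    - {"linear": [-0.4, 2.5, 5.2], "twist": [0, 0, -0.2], "grip": 1}
    - {"linear": [-0.6, 4.0, 5.2], "twist": [0, 0, -0.3], "grip": 1}
    - {"linear": [-0.8, 5.5, 5.2], "twist": [0, 0, -0.5], "grip": 1}

```text
time: 9.15
position: [498.2, -237.5, 189.0]
ee_rot: [[-0.038, 0.999, 0.002], [0.999, 0.038, -0.001], [-0.001, 0.002, -1.0]]
ft_force: [0.7, 0.8, 1.4]
width: 85.8
grip_force: 0.0
```

Call:
step_arm:
  steps:
    - {"linear": [-0.2, 1.5, 0], "twist": [0, 0, -0.1], "grip": 1}
    - {"linear": [-0.5, 3.0, 0], "twist": [0, 0, -0.2], "grip": 1}
    - {"linear": [-0.7, 4.4, 0], "twist": [0, 0, -0.3], "grip": 1}
    - {"linear": [-0.9, 5.4, 0], "twist": [0, 0, -0.4], "grip": 1}
    - {"linear": [-1.0, 6.0, 0], "twist": [0, 0, -0.4], "grip": 1}
    - {"linear": [-1.0, 6.04, 0], "twist": [0, 0, -0.4], "grip": 1}
    - {"linear": [-1.0, 6.04, 0], "twist": [0, 0, -0.4], "grip": 1}
    - {"linear": [-1.0, 6.04, 0], "twist": [0, 0, -0.4], "grip": 1}
    - {"linear": [-1.0, 6.04, 0], "twist": [0, 0, -0.4], "grip": 1}
    - {"linear": [-1.0, 6.04, 0], "twist": [0, 0, -0.4], "grip": 1}

```text
time: 9.98
position: [473.3, -89.1, 187.7]
ee_rot: [[0.004, 1.0, -0.0], [1.0, -0.004, 0.0], [0.0, -0.0, -1.0]]
ft_force: [-0.5, -0.0, -0.2]
width: 85.2
grip_force: 0.0
```

```bash
python3 - <<'E'
from h import *
s=read_state(); print(s["time"],s["position"],s["joints"])
P=get_image("wrist"); Q=get_image("side")
a=P["image"][:,40:600]; b=Q["image"][100:340,300:580]
cv2.imwrite("pics/p2.png",np.hstack([cv2.resize(a,(400,343)),cv2.resize(b,(400,343))])[:,:,::-1])
h=cv2.cvtColor(P["image"],cv2.COLOR_RGB2HSV)
for c,lo,hi,z in(("blue",100,120,84),("yellow",20,32,100)):
    m=((h[...,0]>=lo)&(h[...,0]<=hi)&(h[...,1]>150)&(h[...,2]>90)).astype(np.uint8)
    n,l,st,ce=cv2.connectedComponentsWithStats(m)
    for i in range(1,n):
        if st[i,4]>100: print(c,st[i].tolist(),ce[i].round(),onz(P,ce[i][::-1],z))
E
```

```text
9.9833 [473.33628407 -89.13386376 187.66797081] [ 44.29997854   2.16412705 -37.17491906 110.15113929   1.3874387
  68.1406461    6.37613883]
blue [302, 233, 42, 36, 1109] [323. 250.] [474.8 -86.5  84. ]
yellow [462, 0, 178, 233, 27396] [548. 113.] [603.5   2.1 100. ]
```

View pics/p2.png

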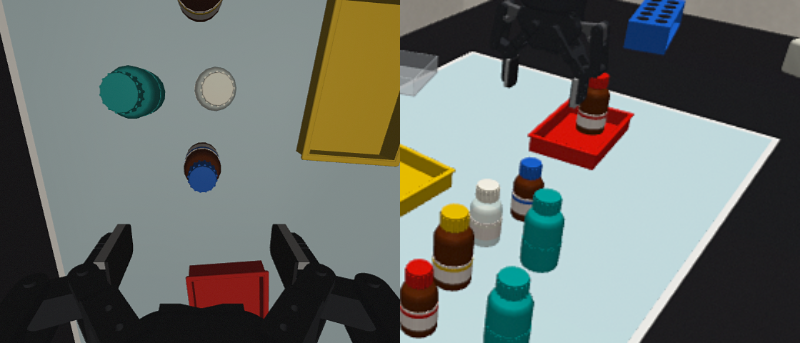

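red_large stands upright in the red tray (side, 593,110), and the blue cap is centred below the gripper at (474.8,-86.5). I descend and grip it.

Call:
step_arm:
  steps:
    - {"linear": [0.06, 0.08, -0.6], "twist": [0, 0, 0], "grip": 1}
    - {"linear": [0.06, 0.08, -1.4], "twist": [0, 0, 0], "grip": 1}
    - {"linear": [0.06, 0.08, -2.3], "twist": [0, 0, 0], "grip": 1}
    - {"linear": [0.06, 0.08, -3.2], "twist": [0, 0, 0], "grip": 1}
    - {"linear": [0.06, 0.08, -4.1], "twist": [0, 0, 0], "grip": 1}
    - {"linear": [0.06, 0.08, -4.9], "twist": [0, 0, 0], "grip": 1}
    - {"linear": [0.06, 0.08, -5.5], "twist": [0, 0, 0], "grip": 1}
    - {"linear": [0.06, 0.08, -5.86], "twist": [0, 0, 0], "grip": 1}
    - {"linear": [0.06, 0.08, -5.86], "twist": [0, 0, 0], "grip": 1}
    - {"linear": [0.06, 0.08, -5.86], "twist": [0, 0, 0], "grip": 0.9}

```text
time: 10.92
position: [474.8, -85.6, 41.4]
ee_rot: [[0.002, 1.0, -0.0], [1.0, -0.002, 0.0], [0.0, -0.0, -1.0]]
ft_force: [-0.1, -1.1, 0.3]
width: 77.2
grip_force: 0.0
```

Call:
step_arm:
  force: 40
  steps:
    - {"grip": 0.8, "linear": [0, 0, 0], "twist": [0, 0, 0]}
    - {"grip": 0.7, "linear": [0, 0, 0], "twist": [0, 0, 0]}
    - {"grip": 0.6, "linear": [0, 0, 0], "twist": [0, 0, 0]}
    - {"grip": 0.5, "linear": [0, 0, 0], "twist": [0, 0, 0]}
    - {"grip": 0.4, "linear": [0, 0, 0], "twist": [0, 0, 0]}
    - {"grip": 0.35, "linear": [0, 0, 0], "twist": [0, 0, 0]}
    - {"grip": 0.35, "linear": [0, 0, 0], "twist": [0, 0, 0]}
    - {"grip": 0.35, "linear": [0, 0, 0], "twist": [0, 0, 0]}
    - {"grip": 0.35, "linear": [0, 0, 0], "twist": [0, 0, 0]}
    - {"grip": 0.35, "linear": [0, 0, 0], "twist": [0, 0, 0]}

```text
time: 11.75
position: [475.3, -85.7, 42.2]
ee_rot: [[0.002, 1.0, 0.001], [1.0, -0.002, -0.001], [-0.001, 0.001, -1.0]]
ft_force: [-1.6, 0.4, 5.1]
width: 40.9
grip_force: 41.0
```

Call:
step_arm:
  steps:
    - {"linear": [0, 0, 0.3], "twist": [0, 0, 0], "grip": 0.35}
    - {"linear": [0, 0, 0.9], "twist": [0, 0, 0], "grip": 0.35}
    - {"linear": [0, 0, 1.7], "twist": [0, 0, 0], "grip": 0.35}
    - {"linear": [0, 0, 2.6], "twist": [0, 0, 0], "grip": 0.35}
    - {"linear": [0, 0, 3.5], "twist": [0, 0, 0], "grip": 0.35}
    - {"linear": [0, 0, 4.3], "twist": [0, 0, 0], "grip": 0.35}
    - {"linear": [0, 0, 4.9], "twist": [0, 0, 0], "grip": 0.35}
    - {"linear": [0, 0.2, 5.3], "twist": [0, 0, 0], "grip": 0.35}
    - {"linear": [0, 0.6, 5.5], "twist": [0, 0, 0], "grip": 0.35}
    - {"linear": [0, 1.2, 5.5], "twist": [0, 0, 0], "grip": 0.35}

```text
time: 12.58
position: [475.0, -55.6, 179.7]
ee_rot: [[0.004, 1.0, 0.001], [1.0, -0.004, -0.001], [-0.001, 0.001, -1.0]]
ft_force: [-0.2, 0.4, -1.5]
width: 40.9
grip_force: 40.6
```

Call:
step_arm:
  steps:
    - {"linear": [0, 0.9, 0], "twist": [0, 0, 0], "grip": 0.35}
    - {"linear": [0, 2.0, 0], "twist": [0, 0, 0], "grip": 0.35}
    - {"linear": [0, 3.2, 0], "twist": [0, 0, -0.1], "grip": 0.35}
    - {"linear": [0, 4.4, 0], "twist": [0, 0, -0.2], "grip": 0.35}
    - {"linear": [0, 5.6, 0], "twist": [0, 0, -0.3], "grip": 0.35}
    - {"linear": [0, 6.8, 0], "twist": [0, 0, -0.4], "grip": 0.35}
    - {"linear": [0, 8.0, 0], "twist": [0, 0, -0.5], "grip": 0.35}
    - {"linear": [0, 9.2, 0], "twist": [0, 0, -0.6], "grip": 0.35}
    - {"linear": [0, 10.4, 0], "twist": [0, 0, -0.7], "grip": 0.35}
    - {"linear": [0, 11.5, 0], "twist": [0, 0, -0.8], "grip": 0.35}

```text
time: 13.42
position: [473.1, 234.7, 178.2]
ee_rot: [[0.084, 0.996, -0.001], [0.996, -0.084, 0.0], [0.0, -0.001, -1.0]]
ft_force: [0.3, 0.7, -1.5]
width: 40.8
grip_force: 40.7
```

Call:
step_arm:
  steps:
    - {"linear": [0, 0.9, 0], "twist": [0, 0, -0.1], "grip": 0.35}
    - {"linear": [0, 1.8, 0], "twist": [0, 0, -0.2], "grip": 0.35}
    - {"linear": [-0.1, 2.5, 0], "twist": [0, 0, -0.3], "grip": 0.35}
    - {"linear": [-0.2, 3.0, 0], "twist": [0, 0, -0.4], "grip": 0.35}
    - {"linear": [-0.2, 3.4, -0.1], "twist": [0, 0, -0.5], "grip": 0.35}
    - {"linear": [-0.2, 3.5, -0.5], "twist": [0, 0, -0.5], "grip": 0.35}
    - {"linear": [-0.2, 3.5, -1.1], "twist": [0, 0, -0.5], "grip": 0.35}
    - {"linear": [-0.2, 3.5, -1.8], "twist": [0, 0, -0.5], "grip": 0.35}
    - {"linear": [-0.2, 3.5, -2.4], "twist": [0, 0, -0.5], "grip": 0.35}
    - {"linear": [-0.2, 3.5, -2.7], "twist": [0, 0, -0.5], "grip": 0.35}

```text
time: 14.25
position: [467.9, 318.2, 108.1]
ee_rot: [[0.137, 0.991, -0.004], [0.991, -0.137, -0.002], [-0.003, -0.004, -1.0]]
ft_force: [-0.4, -0.6, -1.5]
width: 40.9
grip_force: 40.6
```

```bash
python3 - <<'E'
from h import *
s=read_state(); print(s["time"],s["position"],s["ft_force"],s["width"])
P=get_image("side"); a=P["image"][240:480,100:380]
Q=get_image("scene"); b=Q["image"][130:280,420:595]
cv2.imwrite("pics/p3.png",np.hstack([cv2.resize(a,(400,343)),cv2.resize(b,(400,343))])[:,:,::-1])
E
```

```text
14.25 [467.86550621 318.18796756 108.13090556] [-0.40499136 -0.5714576  -1.46647756] 40.91691590100544
```

View pics/p3.png

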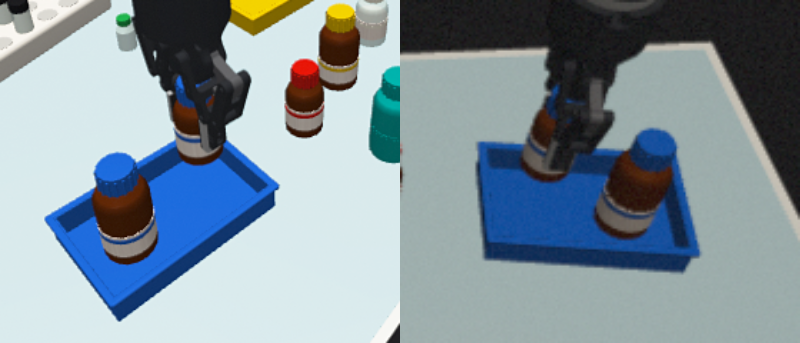

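blue_small hangs upright above the free half of the blue tray (side, 198,135) and clear of the stored bottle (125,210). I lower it and release.

Call:
step_arm:
  steps:
    - {"linear": [0.05, 0, -0.5], "twist": [0, 0, 0], "grip": 0.35}
    - {"linear": [0.05, 0, -1.0], "twist": [0, 0, 0], "grip": 0.35}
    - {"linear": [0.05, 0, -1.5], "twist": [0, 0, 0], "grip": 0.35}
    - {"linear": [0.05, 0, -1.9], "twist": [0, 0, 0], "grip": 0.35}
    - {"linear": [0.05, 0, -2.15], "twist": [0, 0, 0], "grip": 0.35}
    - {"linear": [0.05, 0, -2.3], "twist": [0, 0, 0], "grip": 0.35}
    - {"linear": [0.05, 0, -2.4], "twist": [0, 0, 0], "grip": 0.35}
    - {"linear": [0.05, 0, -2.46], "twist": [0, 0, 0], "grip": 0.35}
    - {"linear": [0.05, 0, -2.5], "twist": [0, 0, 0], "grip": 0.35}
    - {"linear": [0.05, 0, -2.5], "twist": [0, 0, 0], "grip": 0.35}

```text
time: 15.18
position: [471.2, 319.7, 49.1]
ee_rot: [[0.137, 0.991, 0.001], [0.991, -0.137, 0.0], [0.0, 0.0, -1.0]]
ft_force: [0.4, -0.4, -1.4]
width: 40.9
grip_force: 40.7
```

Call:
step_arm:
  steps:
    - {"linear": [0, 0, -0.04], "twist": [0, 0, 0], "grip": 0.35}
    - {"linear": [0, 0, -0.08], "twist": [0, 0, 0], "grip": 0.35}
    - {"linear": [0, 0, -0.12], "twist": [0, 0, 0], "grip": 0.35}
    - {"linear": [0, 0, -0.15], "twist": [0, 0, 0], "grip": 0.35}
    - {"linear": [0, 0, -0.15], "twist": [0, 0, 0], "grip": 0.35}
    - {"linear": [0, 0, -0.15], "twist": [0, 0, 0], "grip": 0.45}
    - {"linear": [0, 0, -0.15], "twist": [0, 0, 0], "grip": 0.55}
    - {"linear": [0, 0, -0.15], "twist": [0, 0, 0], "grip": 0.65}
    - {"linear": [0, 0, -0.15], "twist": [0, 0, 0], "grip": 0.7}
    - {"linear": [0, 0, -0.15], "twist": [0, 0, 0], "grip": 0.7}

```text
time: 16.02
position: [471.0, 319.5, 45.0]
ee_rot: [[0.137, 0.991, 0.0], [0.991, -0.137, 0.0], [0.0, 0.0, -1.0]]
ft_force: [0.0, 0.3, 0.8]
width: 59.8
grip_force: 0.0
```

Call:
step_arm:
  steps:
    - {"linear": [0, 0, 0.3], "twist": [0, 0, 0], "grip": 0.7}
    - {"linear": [0, 0, 1.0], "twist": [0, 0, 0], "grip": 0.7}
    - {"linear": [0, 0, 2.0], "twist": [0, 0, 0], "grip": 0.7}
    - {"linear": [0, 0, 3.2], "twist": [0, 0, 0], "grip": 0.7}
    - {"linear": [0, 0, 4.4], "twist": [0, 0, 0], "grip": 0.8}
    - {"linear": [0, -0.2, 5.2], "twist": [0, 0, -0.2], "grip": 1}
    - {"linear": [-0.1, -1.0, 5.7], "twist": [0, 0, -0.5], "grip": 1}
    - {"linear": [-0.2, -2.2, 5.7], "twist": [0, 0, -0.9], "grip": 1}
    - {"linear": [-0.4, -3.4, 5.7], "twist": [0, 0, -1.3], "grip": 1}
    - {"linear": [-0.6, -4.5, 5.7], "twist": [0, 0, -1.7], "grip": 1}

```text
time: 16.85
position: [455.8, 205.9, 188.2]
ee_rot: [[0.312, 0.95, 0.001], [0.95, -0.312, -0.0], [0.0, 0.001, -1.0]]
ft_force: [0.6, -1.1, 1.1]
width: 85.1
grip_force: 0.0
```

Call:
step_arm:
  steps:
    - {"linear": [-0.1, -0.8, 0], "twist": [0, 0, -0.3], "grip": 0.9}
    - {"linear": [-0.1, -1.12, 0], "twist": [0, 0, -0.3], "grip": 0.85}
    - {"linear": [-0.1, -1.12, 0], "twist": [0, 0, -0.3], "grip": 0.85}
    - {"linear": [-0.1, -1.12, 0], "twist": [0, 0, -0.3], "grip": 0.85}
    - {"linear": [-0.1, -1.12, 0], "twist": [0, 0, -0.3], "grip": 0.85}
    - {"linear": [-0.1, -1.12, 0], "twist": [0, 0, -0.3], "grip": 0.85}
    - {"linear": [-0.1, -1.12, 0], "twist": [0, 0, -0.3], "grip": 0.85}
    - {"linear": [-0.1, -1.12, 0], "twist": [0, 0, -0.3], "grip": 0.85}
    - {"linear": [-0.1, -1.12, 0], "twist": [0, 0, -0.3], "grip": 0.85}
    - {"linear": [-0.1, -1.12, 0], "twist": [0, 0, -0.3], "grip": 0.85}

```text
time: 17.68
position: [453.4, 179.4, 187.5]
ee_rot: [[0.34, 0.941, -0.0], [0.941, -0.34, 0.0], [0.0, -0.0, -1.0]]
ft_force: [0.5, -0.8, -0.1]
width: 72.1
grip_force: 0.0
```

```bash
python3 - <<'E'
from h import *
s=read_state(); print(s["time"],s["position"],s["width"],s["joints"][6])
P=get_image("wrist"); Q=get_image("side")
cv2.imwrite("pics/p4.png",np.hstack([cv2.resize(P["image"],(400,300)),cv2.resize(Q["image"],(400,300))])[:,:,::-1])
h=cv2.cvtColor(P["image"],cv2.COLOR_RGB2HSV)
m=(((h[...,0]<=6)|(h[...,0]>172))&(h[...,1]>150)&(h[...,2]>90)).astype(np.uint8)
n,l,st,ce=cv2.connectedComponentsWithStats(m)
for i in range(1,n):
    if st[i,4]>100: print(st[i].tolist(),onz(P,ce[i][::-1],84))
m=((abs(h[...,0].astype(int)-88)<8)&(h[...,1]>150)&(h[...,2]>60)).astype(np.uint8)
n,l,st,ce=cv2.connectedComponentsWithStats(m)
for i in range(1,n):
    if st[i,4]>100: print("teal",st[i].tolist(),onz(P,ce[i][::-1],90))
E
```

```text
17.6833 [453.41499737 179.41866216 187.50346081] 72.10811201435733 -47.01135000054931
[303, 234, 42, 39, 1157] [455.3 179.2  84. ]
teal [200, 293, 57, 49, 1063] [379.  162.7  90. ]
teal [321, 419, 38, 12, 202] [417.   35.3  90. ]
```

View pics/p4.png

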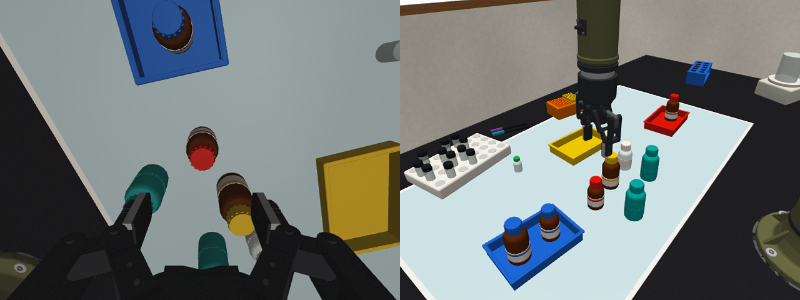

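Both blue bottles stand upright in the blue tray (side, 516,240 and 549,222). The red_small cap is at (455.3,179.2) under the gripper, and the fingers clear the teal bottle.

Call:
step_arm:
  steps:
    - {"linear": [0.06, 0, -0.6], "twist": [0, 0, 0], "grip": 0.85}
    - {"linear": [0.06, 0, -1.4], "twist": [0, 0, 0], "grip": 0.85}
    - {"linear": [0.06, 0, -2.3], "twist": [0, 0, 0], "grip": 0.85}
    - {"linear": [0.06, 0, -3.2], "twist": [0, 0, 0], "grip": 0.85}
    - {"linear": [0.06, 0, -4.1], "twist": [0, 0, 0], "grip": 0.85}
    - {"linear": [0.06, 0, -4.9], "twist": [0, 0, 0], "grip": 0.85}
    - {"linear": [0.06, 0, -5.5], "twist": [0, 0, 0], "grip": 0.85}
    - {"linear": [0.06, 0, -5.85], "twist": [0, 0, 0], "grip": 0.85}
    - {"linear": [0.06, 0, -5.85], "twist": [0, 0, 0], "grip": 0.85}
    - {"linear": [0.06, 0, -5.85], "twist": [0, 0, 0], "grip": 0.8}

```text
time: 18.62
position: [455.1, 179.2, 41.5]
ee_rot: [[0.34, 0.94, -0.0], [0.94, -0.34, 0.0], [0.0, -0.0, -1.0]]
ft_force: [0.4, 0.1, 0.4]
width: 68.4
grip_force: 0.0
```

Call:
step_arm:
  force: 40
  steps:
    - {"grip": 0.7, "linear": [0, 0, 0], "twist": [0, 0, 0]}
    - {"grip": 0.6, "linear": [0, 0, 0], "twist": [0, 0, 0]}
    - {"grip": 0.5, "linear": [0, 0, 0], "twist": [0, 0, 0]}
    - {"grip": 0.4, "linear": [0, 0, 0], "twist": [0, 0, 0]}
    - {"grip": 0.35, "linear": [0, 0, 0], "twist": [0, 0, 0]}
    - {"grip": 0.35, "linear": [0, 0, 0], "twist": [0, 0, 0]}
    - {"grip": 0.35, "linear": [0, 0, 0], "twist": [0, 0, 0]}
    - {"grip": 0.35, "linear": [0, 0, 0], "twist": [0, 0, 0]}
    - {"grip": 0.35, "linear": [0, 0, 0], "twist": [0, 0, 0]}
    - {"grip": 0.35, "linear": [0, 0, 0], "twist": [0, 0, 0]}

```text
time: 19.45
position: [455.8, 179.3, 42.5]
ee_rot: [[0.34, 0.94, 0.002], [0.94, -0.34, -0.0], [0.001, 0.002, -1.0]]
ft_force: [-0.8, -1.1, 5.9]
width: 40.9
grip_force: 41.1
```

Call:
step_arm:
  steps:
    - {"linear": [0, 0, 0.3], "twist": [0, 0, 0], "grip": 0.35}
    - {"linear": [0, 0, 0.9], "twist": [0, 0, 0], "grip": 0.35}
    - {"linear": [0, 0, 1.7], "twist": [0, 0, 0], "grip": 0.35}
    - {"linear": [0, 0, 2.6], "twist": [0, 0, 0], "grip": 0.35}
    - {"linear": [0, 0, 3.5], "twist": [0, 0, 0], "grip": 0.35}
    - {"linear": [0, 0, 4.3], "twist": [0, 0, 0], "grip": 0.35}
    - {"linear": [0, 0, 4.9], "twist": [0, 0, 0.1], "grip": 0.35}
    - {"linear": [0.1, -0.2, 5.3], "twist": [0, 0, 0.2], "grip": 0.35}
    - {"linear": [0.2, -0.6, 5.5], "twist": [0, 0, 0.3], "grip": 0.35}
    - {"linear": [0.3, -1.3, 5.5], "twist": [0, 0, 0.5], "grip": 0.35}

```text
time: 20.28
position: [462.9, 148.3, 180.8]
ee_rot: [[0.287, 0.958, 0.003], [0.958, -0.287, 0.001], [0.002, 0.003, -1.0]]
ft_force: [0.5, 0.2, -1.6]
width: 40.8
grip_force: 40.7
```

Call:
step_arm:
  steps:
    - {"linear": [0.1, -1.0, 0], "twist": [0, 0, 0.2], "grip": 0.35}
    - {"linear": [0.3, -2.1, 0], "twist": [0, 0, 0.4], "grip": 0.35}
    - {"linear": [0.4, -3.3, 0], "twist": [0, 0, 0.6], "grip": 0.35}
    - {"linear": [0.6, -4.5, 0], "twist": [0, 0, 0.9], "grip": 0.35}
    - {"linear": [0.8, -5.7, 0], "twist": [0, 0, 1.2], "grip": 0.35}
    - {"linear": [0.9, -6.9, 0], "twist": [0, 0, 1.5], "grip": 0.35}
    - {"linear": [1.0, -8.1, 0], "twist": [0, 0, 1.8], "grip": 0.35}
    - {"linear": [1.2, -9.3, 0], "twist": [0, 0, 2.1], "grip": 0.35}
    - {"linear": [1.3, -10.5, 0], "twist": [0, 0, 2.4], "grip": 0.35}
    - {"linear": [1.4, -11.7, 0], "twist": [0, 0, 2.7], "grip": 0.35}

```text
time: 21.12
position: [497.2, -147.3, 179.1]
ee_rot: [[0.01, 1.0, 0.0], [1.0, -0.01, -0.0], [-0.0, 0.0, -1.0]]
ft_force: [0.3, 0.6, -1.5]
width: 41.0
grip_force: 40.7
```

Call:
step_arm:
  steps:
    - {"linear": [0.1, -1.1, 0], "twist": [0, 0, 0.2], "grip": 0.35}
    - {"linear": [0.2, -2.3, 0], "twist": [0, 0, 0.4], "grip": 0.35}
    - {"linear": [0.3, -3.4, 0], "twist": [0, 0, 0.6], "grip": 0.35}
    - {"linear": [0.4, -4.4, 0], "twist": [0, 0, 0.8], "grip": 0.35}
    - {"linear": [0.5, -5.2, 0], "twist": [0, 0, 0.9], "grip": 0.35}
    - {"linear": [0.5, -5.8, 0], "twist": [0, 0, 1.05], "grip": 0.35}
    - {"linear": [0.5, -6.1, -0.2], "twist": [0, 0, 1.05], "grip": 0.35}
    - {"linear": [0.5, -6.1, -0.7], "twist": [0, 0, 1.05], "grip": 0.35}
    - {"linear": [0.5, -6.1, -1.4], "twist": [0, 0, 1.05], "grip": 0.35}
    - {"linear": [0.5, -6.1, -2.0], "twist": [0, 0, 1.05], "grip": 0.35}

```text
time: 21.95
position: [509.7, -296.6, 127.2]
ee_rot: [[-0.099, 0.995, -0.001], [0.995, 0.099, 0.001], [0.002, -0.0, -1.0]]
ft_force: [-0.2, 0.7, -2.1]
width: 40.9
grip_force: 40.7
```

```bash
python3 - <<'E'
from h import *
s=read_state(); print(s["time"],s["position"],s["ft_force"],s["width"])
P=get_image("side"); a=P["image"][110:250,340:500]
Q=get_image("scene"); b=Q["image"][150:290,80:240]
cv2.imwrite("pics/p5.png",cv2.resize(np.hstack([a,b]),None,fx=2.5,fy=2.5)[:,:,::-1])
E
```

```text
21.95 [ 509.68541511 -296.57137064  127.18834915] [-0.23334848  0.65599485 -2.1236236 ] 40.85138820696681
```

View pics/p5.png

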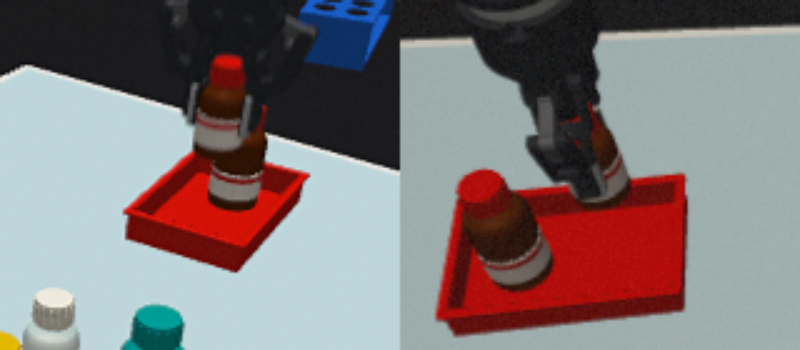

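red_small hangs above the free half of the red tray (scene, 610,165), with red_large standing at (505,230). I lower it and release.

Call:
step_arm:
  steps:
    - {"linear": [0, 0, -0.7], "twist": [0, 0, 0], "grip": 0.35}
    - {"linear": [0, 0, -1.3], "twist": [0, 0, 0], "grip": 0.35}
    - {"linear": [0, 0, -1.9], "twist": [0, 0, 0], "grip": 0.35}
    - {"linear": [0, 0, -2.4], "twist": [0, 0, 0], "grip": 0.35}
    - {"linear": [0, 0, -2.7], "twist": [0, 0, 0], "grip": 0.35}
    - {"linear": [0, 0, -2.9], "twist": [0, 0, 0], "grip": 0.35}
    - {"linear": [0, 0, -3.02], "twist": [0, 0, 0], "grip": 0.35}
    - {"linear": [0, 0, -3.1], "twist": [0, 0, 0], "grip": 0.35}
    - {"linear": [0, 0, -3.15], "twist": [0, 0, 0], "grip": 0.35}
    - {"linear": [0, 0, -3.15], "twist": [0, 0, 0], "grip": 0.35}

```text
time: 22.88
position: [510.2, -298.6, 50.4]
ee_rot: [[-0.098, 0.995, 0.001], [0.995, 0.098, -0.0], [-0.0, 0.001, -1.0]]
ft_force: [-0.6, -0.9, -1.0]
width: 40.6
grip_force: 40.8
```

Call:
step_arm:
  steps:
    - {"linear": [0, 0, -0.05], "twist": [0, 0, 0], "grip": 0.35}
    - {"linear": [0, 0, -0.1], "twist": [0, 0, 0], "grip": 0.35}
    - {"linear": [0, 0, -0.15], "twist": [0, 0, 0], "grip": 0.35}
    - {"linear": [0, 0, -0.2], "twist": [0, 0, 0], "grip": 0.35}
    - {"linear": [0, 0, -0.2], "twist": [0, 0, 0], "grip": 0.35}
    - {"linear": [0, 0, -0.2], "twist": [0, 0, 0], "grip": 0.45}
    - {"linear": [0, 0, -0.2], "twist": [0, 0, 0], "grip": 0.55}
    - {"linear": [0, 0, -0.2], "twist": [0, 0, 0], "grip": 0.65}
    - {"linear": [0, 0, -0.2], "twist": [0, 0, 0], "grip": 0.7}
    - {"linear": [0, 0, -0.2], "twist": [0, 0, 0], "grip": 0.7}

```text
time: 23.72
position: [510.0, -298.5, 45.0]
ee_rot: [[-0.098, 0.995, 0.0], [0.995, 0.098, 0.0], [0.0, 0.0, -1.0]]
ft_force: [0.1, 0.1, -0.5]
width: 59.7
grip_force: 0.0
```

Call:
step_arm:
  steps:
    - {"linear": [0, 0, 0.3], "twist": [0, 0, 0], "grip": 0.7}
    - {"linear": [0, 0, 1.0], "twist": [0, 0, 0], "grip": 0.7}
    - {"linear": [0, 0, 2.0], "twist": [0, 0, 0], "grip": 0.7}
    - {"linear": [0, 0, 3.2], "twist": [0, 0, 0], "grip": 0.7}
    - {"linear": [0, 0, 4.4], "twist": [0, 0, 0], "grip": 0.8}
    - {"linear": [0, 0.2, 5.3], "twist": [0, 0, 0], "grip": 1}
    - {"linear": [0, 1.0, 5.8], "twist": [0, 0, 0], "grip": 1}
    - {"linear": [-0.2, 2.3, 5.8], "twist": [0, 0, -0.1], "grip": 1}
    - {"linear": [-0.3, 3.8, 5.8], "twist": [0, 0, -0.2], "grip": 1}
    - {"linear": [-0.5, 5.4, 5.8], "twist": [0, 0, -0.3], "grip": 1}

```text
time: 24.55
position: [497.6, -162.9, 191.0]
ee_rot: [[-0.064, 0.998, 0.002], [0.998, 0.064, -0.001], [-0.001, 0.002, -1.0]]
ft_force: [1.0, 0.9, 0.1]
width: 85.2
grip_force: 0.0
```

Call:
step_arm:
  steps:
    - {"linear": [-0.1, 1.5, 0], "twist": [0, 0, -0.1], "grip": 1}
    - {"linear": [-0.3, 3.0, 0], "twist": [0, 0, -0.2], "grip": 1}
    - {"linear": [-0.5, 4.5, 0], "twist": [0, 0, -0.3], "grip": 1}
    - {"linear": [-0.6, 6.0, 0], "twist": [0, 0, -0.4], "grip": 1}
    - {"linear": [-0.8, 7.5, 0], "twist": [0, 0, -0.5], "grip": 1}
    - {"linear": [-0.9, 8.8, 0], "twist": [0, 0, -0.6], "grip": 1}
    - {"linear": [-1.0, 9.7, 0], "twist": [0, 0, -0.6], "grip": 1}
    - {"linear": [-1.0, 10.16, 0], "twist": [0, 0, -0.6], "grip": 1}
    - {"linear": [-1.0, 10.16, 0], "twist": [0, 0, -0.6], "grip": 1}
    - {"linear": [-1.0, 10.16, 0], "twist": [0, 0, -0.6], "grip": 1}

```text
time: 25.38
position: [472.5, 90.7, 190.4]
ee_rot: [[-0.005, 1.0, 0.001], [1.0, 0.005, -0.001], [-0.001, 0.001, -1.0]]
ft_force: [-0.5, -0.3, -1.0]
width: 85.5
grip_force: 0.0
```

```bash
python3 - <<'E'
from h import *
s=read_state(); print(s["time"],s["position"],s["width"])
P=get_image("wrist"); Q=get_image("side")
cv2.imwrite("pics/p6.png",np.hstack([cv2.resize(P["image"],(400,300)),cv2.resize(Q["image"],(400,300))])[:,:,::-1])
h=cv2.cvtColor(P["image"],cv2.COLOR_RGB2HSV)
m=((h[...,0]>=20)&(h[...,0]<=32)&(h[...,1]>150)&(h[...,2]>90)).astype(np.uint8)
n,l,st,ce=cv2.connectedComponentsWithStats(m)
for i in range(1,n):
    if st[i,4]>100: print(st[i].tolist(),onz(P,ce[i][::-1],100))
E
```

```text
25.3833 [472.48563189  90.68201885 190.44264967] 85.53578857744071
[453, 227, 156, 156, 13939] [608.9  66.  100. ]
[297, 236, 51, 47, 1679] [473.2  91.3 100. ]
```

View pics/p6.png

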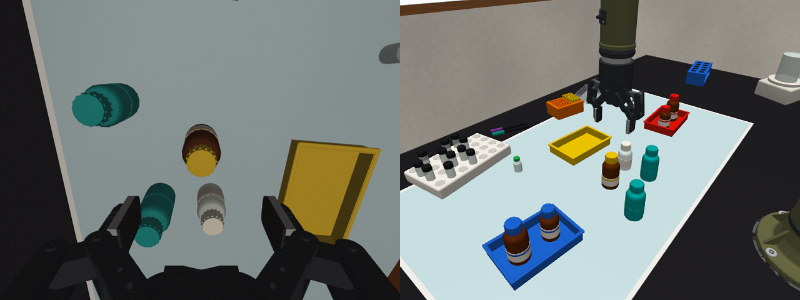

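Both red bottles stand in the red tray (side, 665,112), and the yellow cap is centred at (473.2,91.3). I descend and grip it.

Call:
step_arm:
  steps:
    - {"linear": [0.03, 0, -0.6], "twist": [0, 0, 0], "grip": 1}
    - {"linear": [0.03, 0, -1.4], "twist": [0, 0, 0], "grip": 1}
    - {"linear": [0.03, 0, -2.3], "twist": [0, 0, 0], "grip": 1}
    - {"linear": [0.03, 0, -3.2], "twist": [0, 0, 0], "grip": 1}
    - {"linear": [0.03, 0, -4.0], "twist": [0, 0, 0], "grip": 1}
    - {"linear": [0.03, 0, -4.7], "twist": [0, 0, 0], "grip": 1}
    - {"linear": [0.03, 0, -5.2], "twist": [0, 0, 0], "grip": 1}
    - {"linear": [0.03, 0, -5.43], "twist": [0, 0, 0], "grip": 1}
    - {"linear": [0.03, 0, -5.43], "twist": [0, 0, 0], "grip": 1}
    - {"linear": [0.03, 0, -5.43], "twist": [0, 0, 0], "grip": 0.9}

```text
time: 26.32
position: [473.7, 90.2, 54.8]
ee_rot: [[-0.003, 1.0, 0.0], [1.0, 0.003, 0.0], [0.0, 0.0, -1.0]]
ft_force: [0.2, 0.5, -0.4]
width: 77.1
grip_force: 0.0
```

Call:
step_arm:
  force: 40
  steps:
    - {"grip": 0.8, "linear": [0, 0, 0], "twist": [0, 0, 0]}
    - {"grip": 0.7, "linear": [0, 0, 0], "twist": [0, 0, 0]}
    - {"grip": 0.6, "linear": [0, 0, 0], "twist": [0, 0, 0]}
    - {"grip": 0.5, "linear": [0, 0, 0], "twist": [0, 0, 0]}
    - {"grip": 0.4, "linear": [0, 0, 0], "twist": [0, 0, 0]}
    - {"grip": 0.4, "linear": [0, 0, 0], "twist": [0, 0, 0]}
    - {"grip": 0.4, "linear": [0, 0, 0], "twist": [0, 0, 0]}
    - {"grip": 0.4, "linear": [0, 0, 0], "twist": [0, 0, 0]}
    - {"grip": 0.4, "linear": [0, 0, 0], "twist": [0, 0, 0]}
    - {"grip": 0.4, "linear": [0, 0, 0], "twist": [0, 0, 0]}

```text
time: 27.15
position: [473.7, 90.6, 55.3]
ee_rot: [[-0.004, 1.0, 0.001], [1.0, 0.004, -0.001], [-0.001, 0.001, -1.0]]
ft_force: [-2.6, -0.8, 6.3]
width: 47.4
grip_force: 40.9
```

Call:
step_arm:
  steps:
    - {"linear": [0, 0, 0.3], "twist": [0, 0, 0], "grip": 0.4}
    - {"linear": [0, 0, 0.8], "twist": [0, 0, 0], "grip": 0.4}
    - {"linear": [0, 0, 1.5], "twist": [0, 0, 0], "grip": 0.4}
    - {"linear": [0.2, 0, 2.2], "twist": [0, 0, 0], "grip": 0.4}
    - {"linear": [0.7, 0, 2.7], "twist": [0, 0, 0], "grip": 0.4}
    - {"linear": [1.4, -0.2, 3.0], "twist": [0, 0, 0], "grip": 0.4}
    - {"linear": [2.3, -0.5, 3.0], "twist": [0, 0, 0], "grip": 0.4}
    - {"linear": [3.3, -0.9, 3.0], "twist": [0, 0, -0.2], "grip": 0.4}
    - {"linear": [4.3, -1.4, 3.0], "twist": [0, 0, -0.4], "grip": 0.4}
    - {"linear": [5.2, -2.0, 3.0], "twist": [0, 0, -0.5], "grip": 0.4}

```text
time: 27.98
position: [604.7, 40.6, 130.5]
ee_rot: [[0.049, 0.999, 0.001], [0.999, -0.049, 0.001], [0.001, 0.001, -1.0]]
ft_force: [-0.6, -0.0, -2.2]
width: 47.1
grip_force: 41.6
```

Call:
step_arm:
  steps:
    - {"linear": [0.8, -0.6, 0], "twist": [0, 0, -0.1], "grip": 0.4}
    - {"linear": [1.4, -1.0, 0], "twist": [0, 0, -0.2], "grip": 0.4}
    - {"linear": [1.8, -1.3, 0], "twist": [0, 0, -0.2], "grip": 0.4}
    - {"linear": [2.1, -1.55, -0.1], "twist": [0, 0, -0.2], "grip": 0.4}
    - {"linear": [2.1, -1.55, -0.5], "twist": [0, 0, -0.2], "grip": 0.4}
    - {"linear": [2.1, -1.55, -1.0], "twist": [0, 0, -0.2], "grip": 0.4}
    - {"linear": [2.1, -1.55, -1.5], "twist": [0, 0, -0.2], "grip": 0.4}
    - {"linear": [2.1, -1.55, -2.0], "twist": [0, 0, -0.2], "grip": 0.4}
    - {"linear": [2.1, -1.55, -2.3], "twist": [0, 0, -0.2], "grip": 0.4}
    - {"linear": [2.1, -1.55, -2.5], "twist": [0, 0, -0.2], "grip": 0.4}

```text
time: 28.82
position: [654.2, 2.3, 64.7]
ee_rot: [[0.069, 0.998, -0.003], [0.998, -0.069, 0.0], [-0.0, -0.003, -1.0]]
ft_force: [0.8, 0.1, -1.5]
width: 47.0
grip_force: 41.7
```

```bash
python3 - <<'E'
from h import *
s=read_state(); print(s["time"],s["position"],s["ft_force"],s["width"])
P=get_image("side"); a=P["image"][110:300,210:410]
Q=get_image("scene"); b=Q["image"][170:360,230:430]
cv2.imwrite("pics/p7.png",cv2.resize(np.hstack([a,b]),None,fx=2,fy=2)[:,:,::-1])
E
```

```text
28.8167 [654.24843324   2.30026886  64.72968053] [ 0.81577314  0.07888738 -1.4688812 ] 46.97246879982763
```

View pics/p7.png

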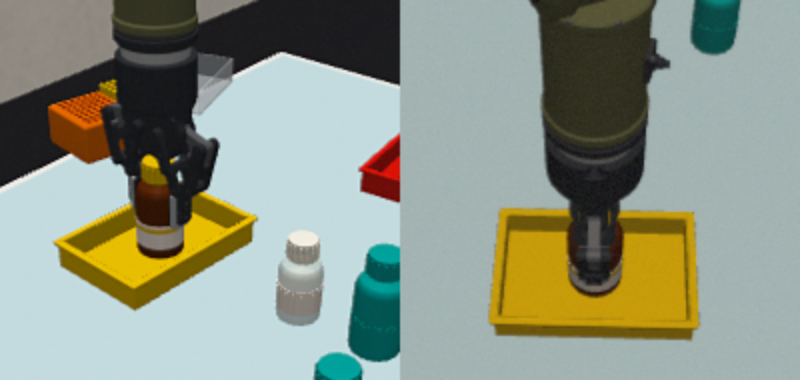

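The yellow bottle is upright in the middle of the yellow tray (side, 160,235). I make the final lowering and release.

Call:
step_arm:
  steps:
    - {"linear": [0, 0, -0.08], "twist": [0, 0, 0], "grip": 0.4}
    - {"linear": [0, 0, -0.15], "twist": [0, 0, 0], "grip": 0.4}
    - {"linear": [0, 0, -0.2], "twist": [0, 0, 0], "grip": 0.4}
    - {"linear": [0, 0, -0.24], "twist": [0, 0, 0], "grip": 0.4}
    - {"linear": [0, 0, -0.26], "twist": [0, 0, 0], "grip": 0.4}
    - {"linear": [0, 0, -0.28], "twist": [0, 0, 0], "grip": 0.4}
    - {"linear": [0, 0, -0.3], "twist": [0, 0, 0], "grip": 0.4}
    - {"linear": [0, 0, -0.32], "twist": [0, 0, 0], "grip": 0.4}
    - {"linear": [0, 0, -0.32], "twist": [0, 0, 0], "grip": 0.4}
    - {"linear": [0, 0, -0.32], "twist": [0, 0, 0], "grip": 0.4}

```text
time: 29.75
position: [655.8, 1.8, 59.5]
ee_rot: [[0.07, 0.998, 0.0], [0.998, -0.07, -0.0], [-0.0, 0.0, -1.0]]
ft_force: [-2.1, -0.5, 2.6]
width: 47.1
grip_force: 42.0
```

Call:
step_arm:
  steps:
    - {"linear": [0, 0, -0.02], "twist": [0, 0, 0], "grip": 0.4}
    - {"linear": [0, 0, -0.02], "twist": [0, 0, 0], "grip": 0.5}
    - {"linear": [0, 0, -0.02], "twist": [0, 0, 0], "grip": 0.6}
    - {"linear": [0, 0, -0.02], "twist": [0, 0, 0], "grip": 0.7}
    - {"linear": [0, 0, -0.02], "twist": [0, 0, 0], "grip": 0.75}
    - {"linear": [0, 0, -0.02], "twist": [0, 0, 0], "grip": 0.75}
    - {"linear": [0, 0, -0.02], "twist": [0, 0, 0], "grip": 0.75}
    - {"linear": [0, 0, 0.2], "twist": [0, 0, 0], "grip": 0.75}
    - {"linear": [0, 0, 0.8], "twist": [0, 0, 0], "grip": 0.75}
    - {"linear": [0, 0, 1.6], "twist": [0, 0, 0], "grip": 0.75}

```text
time: 30.58
position: [654.7, 1.7, 98.6]
ee_rot: [[0.07, 0.998, -0.003], [0.998, -0.07, 0.0], [0.0, -0.003, -1.0]]
ft_force: [0.5, -0.1, -0.1]
width: 64.3
grip_force: 0.0
```

Call:
step_arm:
  steps:
    - {"linear": [0, 0, 0.8], "twist": [0, 0, 0], "grip": 0.75}
    - {"linear": [0, 0, 1.8], "twist": [0, 0, 0], "grip": 0.75}
    - {"linear": [0, 0, 2.8], "twist": [0, 0, 0], "grip": 0.75}
    - {"linear": [0, 0, 3.8], "twist": [0, 0, 0], "grip": 0.75}
    - {"linear": [0, 0, 4.7], "twist": [0, 0, 0], "grip": 0.75}
    - {"linear": [0, 0, 5.4], "twist": [0, 0, 0], "grip": 0.75}
    - {"linear": [0, 0, 5.8], "twist": [0, 0, 0], "grip": 0.75}
    - {"linear": [0, 0, 6], "twist": [0, 0, 0], "grip": 0.75}
    - {"linear": [0, 0, 6], "twist": [0, 0, 0], "grip": 0.75}
    - {"linear": [0, 0, 6], "twist": [0, 0, 0], "grip": 0.75}

```text
time: 31.42
position: [655.4, 1.7, 248.3]
ee_rot: [[0.07, 0.998, -0.001], [0.998, -0.07, -0.0], [-0.0, -0.001, -1.0]]
ft_force: [-0.2, -1.0, 0.4]
width: 63.8
grip_force: 0.0
```

```bash
python3 - <<'E'
from h import *
s=read_state(); print(s["time"],s["position"],s["width"],s["ft_force"])
Q=get_image("side"); P=get_image("scene")
cv2.imwrite("pics/p8.png",np.hstack([cv2.resize(P["image"],(400,300)),cv2.resize(Q["image"],(400,300))])[:,:,::-1])
E
```

```text
31.4167 [655.37100055   1.74347312 248.25413563] 63.79966461410822 [-0.23436452 -0.97152848  0.37849923]
```

View pics/p8.png

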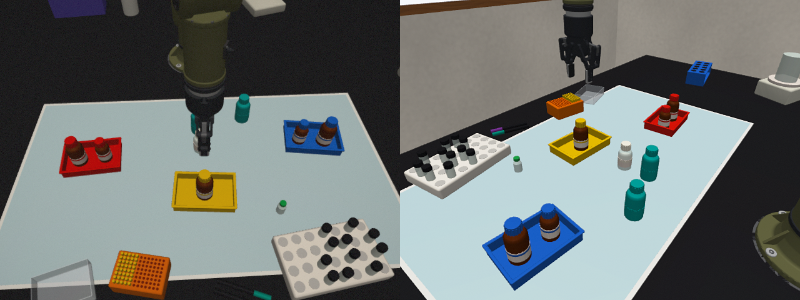

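All four bottles stand upright in their trays: red pair (scene 90,152), yellow (204,185), and blue beside the stored one (313,132). The clear bottle and the vial have not moved, so I hand the job in.

```bash
python3 -c "
from rig import *
print(hand_in())"
```

```text
the job is handed in; nothing more can be done
None
```

I put all four amber bottles upright in the trays matching their caps and handed the job in at about 31 s; the final pictures show them standing and the clear bottle, vial and stored blue bottle apparently unmoved, but no verdict came back.

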